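Lay the patty on the bun and take its temperature

TASK

Set the small meat patty down flat and centred on the bun base that lies on the white plate, without dropping it. Then take the orange contact thermometer out of its steel stand and hold it upright with its tip on the pale yellow spot in the middle of the patty, pressing lightly so that the sprung tip is pushed about halfway in. Finish while still holding the thermometer like that, and leave the plate, the bun base and all the other things where they are.

Things in the scene. Friction and masses are not known exactly. Their poses are not given: they have to be found in the camera images.
- plate: white round plate, 144 mm across, 15 mm high at the rim, flat floor 5 mm above the surface and about 85 mm across. Stands on the black glass cooktop (z = 0). Origin: centre of its underside. Loose, 450 g.
- bun: lower half of a small bread bun, a rigid disc 66 mm across and 20 mm thick with a flat pale cut face on top and a brown crust round the side, lying on the plate's floor. Origin: centre of its underside; z up. Loose, about 40 g.
- board: small rectangular wooden serving board 110 x 130 x 10 mm on the glass cooktop, fixed; the patty lies on it to begin with. Origin: centre of its underside.
- patty: small brown meat patty, a rigid disc 58 mm across (widest from 4 to 12 mm above its underside) and 16 mm thick, with dark grill stripes and a pale yellow round spot in the middle of its top. Origin: centre of its underside; z up. Loose, about 60 g.
- patty_mark (a point): the centre of the pale yellow spot, 12 mm across, in the middle of the patty's flat top, 16 mm above the patty's origin.
- stand: steel stand, 70 x 80 mm, 74 mm high, fixed on the white worktop right of the cooktop (z = -0.006, 6 mm below the glass): a base, two side walls and a top shelf with a round 19 mm hole. Origin: centre of its underside; the hole is straight above it. Farther right stands a tall oven cabinet (from about x 0.5, y -0.25): swing past it with the arm drawn in.
- probe: contact thermometer hanging upright in the stand, 80 g. Origin: on its axis at the underside of its 28 mm steel collar (4 mm thick), which rests on the stand; z up. Orange handle above, 28 mm along its own x, 18 mm along its own y, ends 60 mm above the origin. Stem below, 9 mm across; tip 66 mm below the origin. Grip across the 18 mm from above; lift 70 mm or more to clear the stand.
- probe_tip (a point): the middle of the flat copper-coloured tip, 12 mm across, at the lower end of the thermometer: 66 mm below the probe's origin when the spring is out.
- plunger (a joint): how far the sprung tip is pushed into the stem, m: 0 is out, 0.010 is fully in (then it is a hard stop). The spring needs 0.4 N to begin and then 0.4 N for each mm: 5 mm in is about 2.4 N.
- mug: two-coloured mug, 94 mm high, at the left; a bystander. Origin: centre of its underside.
- small_bowl: small grey-blue bowl, 64 mm across, 35 mm high, at the front left; a bystander. Origin: centre of its underside.
- pepper_mill: wooden pepper mill, 58 mm across, 170 mm high, at the back; a bystander. Origin: centre of its underside.
- salt_shaker: glass salt shaker, 44 mm across, 90 mm high, at the back; a bystander. Origin: centre of its underside.
- wooden_spoon: wooden spoon, 316 mm long, 14 mm high, lying across the cooktop behind the work; a bystander. Origin: middle of its length, underside.
There are look-alikes about, which are no part of the job. Of the things shaped like the patty, the brown one is meant.

How it is judged:
On the way, in this order (a step that is already met when the one before it is completed fails the run):
1. the patty lies flat and centred on the bun base, let go (horizontal distance between patty and bun below 0.01 m and z of patty in the frame of bun between 0.017 and 0.024 m and angle between patty's own z axis and vertical below 0.12 rad and contact force between patty and bun above 0.05 N and horizontal distance between bun and plate below 0.02 m and contact force between each of the arm, the fingers and patty below 0.1 N and linear speed of patty below 0.02 m/s), for 0.2 s.
2. the thermometer is held clear above its stand (z of probe_tip in the frame of stand above 0.075 m and contact force between the fingers and probe above 0.5 N and contact force between probe and stand below 0.05 N), for 0.1 s.
At the end, for the whole second after the job is handed in: Patty flat (7 deg), untouched, within 10 mm of the bun centre; bun within 20 mm of the plate centre. Thermometer held by the fingers, still, upright within 7 deg, off its stand, its tip within 8 mm of the spot centre, pushed in 2 to 8 mm, pressing 0.5 to 6 N (horizontal distance between patty and bun below 0.01 m and z of patty in the frame of bun between 0.017 and 0.024 m and angle between each of patty, probe's own z axis and vertical below 0.12 rad and contact force between patty and bun above 0.05 N and horizontal distance between bun and plate below 0.02 m and contact force between each of the arm, the fingers and patty below 0.1 N and horizontal distance between probe_tip and patty_mark below 0.008 m and value of joint plunger between 0.002 and 0.008 m and contact force between probe and patty between 0.5 and 6 N and contact force between the fingers and probe above 0.5 N and contact force between probe and stand below 0.05 N and linear speed of probe below 0.02 m/s); the arm keeps its last pose, push and grip.
It fails at once if the thermometer pressed on the patty with more than 10 N (contact force between probe and patty above 10 N).
It fails at once if the patty dropped (it falls freely, faster than 0.6 m/s) (contact force between the fingers and patty below 0.05 N and linear speed of patty above 0.6 m/s).
It fails at once if the plate pushed away by more than 30 mm (distance of plate from where it was at the start of the episode above 0.03 m).
It fails at once if a bystander moved by more than 30 mm (distance of any of mug, small_bowl, pepper_mill, salt_shaker, wooden_spoon from where it was at the start of the episode above 0.03 m).
It also fails if it takes over 58 s, if anything falls off the work surface, if the arm or the gripper's body presses on something with over 40 N, if the wrist force passes 120 N, or if a joint passes its speed limit or range.

ROBOT

A 6-joint arm with a two-finger parallel gripper is mounted at the origin on a cart in front of the work surface, level with it; the furniture and walls round the work are solid. World frame = base frame: x ahead of the robot, y to its left, z up, the work surface at z = 0. Lengths are in m, angles in rad, forces in N, time in s.
With the tool pointing down it reaches from about 0.35 to 0.8 m from the base axis. Payload 7.3 kg.
Tool frame: the origin (TCP) lies at the very end of the fingers, on their centre line; the grasp point (between the pads) lies 19 mm behind it (r.grasp_offset is the distance from the TCP to the grasp point, in m); z points along the fingers, y is the line along which they close (so a half turn about z gives the same grasp; the last joint's range is limited). The gripper opens to 85 mm and grips with 20 to 120 N. Pads are 22 mm wide; open, the fingers measure 114 mm over their backs; the gripper's body (76 mm by 85 mm) begins 54 mm behind the grasp point. The pads swing forward as they close: fully open they stand 13 mm farther back than shut.
Start: joints at [1.119, 0.342, 1.524, -0, 1.275, -0.146], TCP at [0.158, 0.501, 0.231] pointing down, gripper open.
Joint ranges: [-2.53, 2.53], [-0.77, 2.02], [0.04, 2.7], [-1, 4.14], [0.28, 2.66], [-3.11, 3.11]. Speed limits (rad/s): [2.57, 2.57, 3.14, 3.14, 3.14, 3.14].

INTERFACE

Orientations are given as a unit quaternion [x, y, z, w].
In Python, from plant import r, sensors, eyes, close_job, boxes_of, cut_out gives the robot as it stands. Calls block until the motion is done:
- r.move_ptp(position, orientation): joint-space move of the TCP to a pose.
- r.move_linear(position, max_speed=0.15, rotation=None): straight line of the TCP; rotation=None keeps the orientation; max_speed is the mean speed in m/s.
- r.goto_joints(angles): joint-space move.
- r.move_gripper(opening, grasp_force=None): finger opening in m; grasp_force is the grip in N (None keeps the last); returns when the fingers have stopped.
- r.sleep(seconds).
- r.ik(position, orientation): joint angles nearest the present ones, or None.
- sensors.get_state(): the state.
- eyes.read_camera(name): name is "scene" or "side" or "wrist"; returns a dict with "frame" (400x640x3 uint8, red, green, blue), "z_map" (400x640 float32, m along the optical axis (not along the pixel's ray), 0 where there is no reading), "fx", "fy", "cx", "cy" (pixels), "camera_from_world" (4x4, takes a point from world to camera coordinates). Camera axes: x right, y down, z forward; pixel columns grow to the right and rows downward; lengths in m; the calibration is good to about 2 mm. A picture is of the moment at which its call begins.
A pose or a line that the arm cannot do raises r.Unreachable and nothing moves.
- close_job(): hands the job in; it is judged then, once.
Trained networks look in a picture, given as the dict that the camera call returned (one of the last four; its "shot" number tells which), for a name from the list of things; names that differ only in an ending like _2 or _b are one class to them, and where a whole thing is asked for, a point or a joint stands for the part that bears it (a point fixed in the world has none). Each returns a list of dicts, best first, with "confidence" (0 to 1); they miss things now and then, are a little off and sometimes report something else, mostly with a low value. They report only what shows in the picture. A call takes as long as a camera call. They do not tell look-alikes from the thing itself.
- boxes_of(picture, label): "bbox" ([left, top, right, bottom] in pixels, round what is visible of it).
- cut_out(picture, label): "mask" (400x640 bool, what is visible of it) and "bbox" ([left, top, right, bottom] in pixels, round what is visible of it).
The state is a dict: "time_s": time; "joint_positions": joint angles; "qvel": joint speeds; "joint_torque": joint torques, N m; "tcp_pos": TCP position; "eef_rot": TCP orientation; "ft_force": force on the tool from outside, world axes, zero at the start; "torque": the same for the moment, N m; "opening": finger opening in m; "gripper_force": force on a finger pad.
Only numpy, scipy, OpenCV 4.12 (cv2) and the standard library are available. Lean on these libraries where they do the work, as an engineer would, in place of code of your own. Each camera call takes 0.05 s, during which the arm holds its last target. There are 200 camera calls.

## Working session

There is one attempt and no reset: what is moved stays moved. The work goes in short steps, each a Python script; the robot and the scene stay as the last script left them, time stands still between calls to the robot, and variables do not carry over. Pictures are saved under pics/ and viewed, at most 10 in all, crops included, and the job is handed in when it is done.

```bash
ls; mkdir -p pics
cat > h.py <<'E'
import numpy as np, cv2
from plant import r, sensors, eyes, close_job, boxes_of, cut_out
def world(p,u,v,z=None):
    z=p["z_map"][int(v),int(u)] if z is None else z
    c=np.array([(u-p["cx"])/p["fx"]*z,(v-p["cy"])/p["fy"]*z,z,1])
    return (np.linalg.inv(p["camera_from_world"])@c)[:3]
def cloud(p,mask):
    v,u=np.nonzero(mask&(p["z_map"]>0)); z=p["z_map"][v,u]
    c=np.stack([(u-p["cx"])/p["fx"]*z,(v-p["cy"])/p["fy"]*z,z,np.ones_like(z)])
    return (np.linalg.inv(p["camera_from_world"])@c)[:3].T
def save(p,n): cv2.imwrite(f"pics/{n}.png",p["frame"][:,:,::-1])
E
python3 - <<'E'
from h import *
a=eyes.read_camera("scene");b=eyes.read_camera("side")
cv2.imwrite("pics/a.png",cv2.resize(np.vstack([a["frame"],b["frame"]])[:,:,::-1],(480,600)))
save(a,"scene");save(b,"side")
for n,p in(("scene",a),("side",b)):
  print(n,np.round(np.linalg.inv(p["camera_from_world"])[:3,3],2))
  for l in("plate","bun","board","patty","stand","probe"):
    for m in cut_out(p,l):
      c=cloud(p,m["mask"])
      if len(c): 
        t=c[c[:,2]>np.percentile(c[:,2],95)-.003]
        print(l,round(m["confidence"],2),np.round(m["bbox"]),"med",np.median(c,0).round(3),"top",np.median(t,0).round(3),"mid",((t.min(0)+t.max(0))/2).round(3),np.ptp(t,0).round(3))
print(sensors.get_state())
E
```

```text
pics
scene [-0.15  0.92  0.73]
plate 0.72 [290. 229. 343. 264.] med [0.514 0.318 0.012] top [0.519 0.326 0.016] mid [0.38  0.401 0.182] [0.386 0.331 0.335]
bun 0.79 [309. 238. 331. 255.] med [0.492 0.321 0.025] top [0.498 0.317 0.026] mid [0.497 0.316 0.027] [0.059 0.059 0.004]
board 0.67 [326. 206. 356. 229.] med [0.547 0.168 0.01 ] top [0.551 0.164 0.011] mid [0.545 0.127 0.012] [0.104 0.108 0.005]
patty 0.55 [323. 190. 335. 203.] med [0.665 0.12  0.016] top [0.67  0.116 0.018] mid [0.668 0.117 0.019] [0.048 0.051 0.005]
patty 0.48 [338. 208. 352. 223.] med [0.549 0.142 0.026] top [0.551 0.138 0.027] mid [0.553 0.135 0.028] [0.05  0.049 0.004]
patty 0.43 [261. 165. 278. 211.] med [0.742 0.303 0.078] top [0.753 0.297 0.158] mid [0.753 0.296 0.162] [0.026 0.027 0.016]
probe 0.33 [261. 163. 279. 211.] med [0.743 0.302 0.078] top [0.754 0.296 0.158] mid [0.755 0.294 0.163] [0.029 0.029 0.018]
side [-0.01 -0.7   0.91]
plate 0.71 [254. 183. 306. 214.] med [0.509 0.301 0.013] top [0.511 0.321 0.017] mid [0.502 0.305 0.019] [0.138 0.142 0.008]
bun 0.56 [263. 190. 288. 208.] med [0.492 0.30
[... 963 characters left out ...]
.006]
{'time_s': 0.7, 'joint_positions': array([ 1.11896588e+00,  3.41976235e-01,  1.52411703e+00,  1.93587488e-05,
        1.27539436e+00, -1.45978155e-01]), 'qvel': array([ 0.00144844,  0.00095635,  0.00261303, -0.0006926 ,  0.00194338,
       -0.0007032 ]), 'joint_torque': array([ 1.42089234e-04, -4.33470154e+01, -2.46231204e+01, -2.45439696e-04,
        1.11504291e-04, -6.73987330e-06]), 'tcp_pos': array([0.15804865, 0.50065887, 0.2313279 ]), 'eef_rot': array([1.52333561e-01, 9.88329137e-01, 5.29126285e-05, 6.61437575e-06]), 'ft_force': array([0.26764247, 1.16490993, 0.12517565]), 'torque': array([0.05412508, 0.02067124, 0.00352948]), 'gripper_force': 0.0, 'opening': 0.08523403938753638}
```

```bash
python3 - <<'E'
import cv2
a=cv2.imread("pics/scene.png")[140:290,220:420];b=cv2.imread("pics/side.png")[130:310,230:430]
cv2.imwrite("pics/crop1.png",cv2.resize(cv2.vconcat([a,b[10:160]]),(800,1200)[:1]+(1200,))[::2,::2] if 0 else cv2.resize(cv2.hconcat([a,b[:150]]),None,fx=2,fy=2,interpolation=cv2.INTER_CUBIC))
E
echo
```

```text
(no output)
```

View pics/crop1.png

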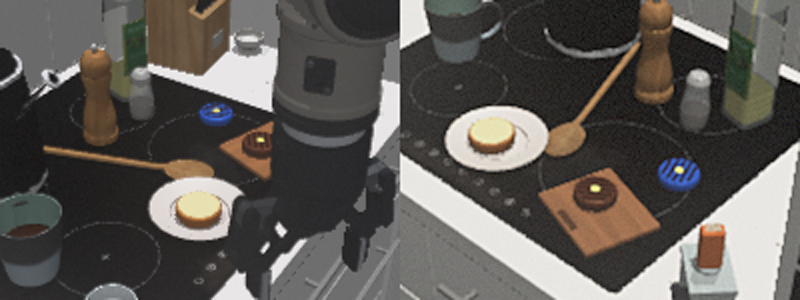

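View pics/side.png

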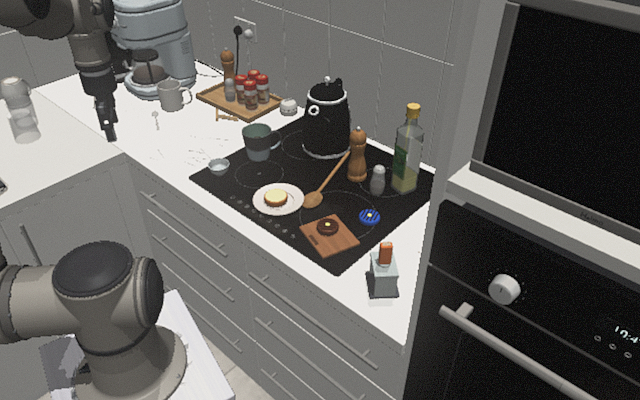

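```bash
cat >> h.py <<'E'
from scipy.spatial.transform import Rotation as R
def down(yaw): # tool z down, finger-closing line (tool y) at angle yaw from world y
    return (R.from_euler("z",yaw)*R.from_quat([0,1,0,0])).as_quat()
E
python3 - <<'E'
from h import *
r.move_linear([0.158,0.501,0.33])
r.move_ptp([0.50,0.13,0.33],down(0)); print(sensors.get_state()["joint_positions"].round(2))
p=eyes.read_camera("wrist");save(p,"w1")
M=np.linalg.inv(p["camera_from_world"]);print(M.round(3),p["fx"])
r.move_ptp([0.50,-0.09,0.33],down(0)); print(sensors.get_state()["joint_positions"].round(2))
p2=eyes.read_camera("wrist");save(p2,"w2")
cv2.imwrite("pics/w12.png",cv2.hconcat([cv2.imread("pics/w1.png"),cv2.imread("pics/w2.png")])[:, :] if 0 else cv2.resize(cv2.vconcat([cv2.imread("pics/w1.png"),cv2.imread("pics/w2.png")]),(480,600)))
for l,q in(("bun",p),("plate",p),("patty",p),("patty",p2),("probe",p2),("stand",p2)):
    for m in cut_out(q,l):
      c=cloud(q,m["mask"])
      if len(c):
        t=c[c[:,2]>np.percentile(c[:,2],95)-.003]
        print(l,round(m["confidence"],2),np.round(m["bbox"]),"med",np.median(c,0).round(4),"top",np.median(t,0).round(4),"mid",((t.min(0)+t.max(0))/2).round(4),np.ptp(t,0).round(3), "angle",cv2.minAreaRect((t[:,:2]*1e3).astype(np.float32)))
E
```

```text
[ 0.11  0.27  1.36  0.    1.52 -1.46]
[[-0.001  0.96   0.281  0.428]
 [ 1.     0.001  0.001  0.13 ]
 [ 0.     0.281 -0.96   0.473]
 [ 0.     0.     0.     1.   ]] 322.4191185292476
[-0.33  0.25  1.38  0.    1.51 -1.9 ]
bun 0.23 [592.  68. 639. 120.] med [0.4212 0.5305 0.0207] top [0.4251 0.511  0.035 ] mid [0.4214 0.5192 0.0352] [0.063 0.06  0.005] angle ((423.14154052734375, 516.5479125976562), (63.73595428466797, 53.84263610839844), 17.651578903198242)
plate 0.95 [397. 100. 497. 203.] med [0.5017 0.3004 0.0122] top [0.4973 0.3097 0.0149] mid [0.503  0.3055 0.0196] [0.142 0.142 0.013] angle ((502.241455078125, 304.94110107421875), (141.07806396484375, 141.9894561767578), 18.49786376953125)
patty 0.8 [303. 167. 344. 209.] med [0.5494 0.1309 0.0267] top [0.5509 0.1309 0.0269] mid [0.5515 0.1302 0.0272] [0.054 0.053 0.004] angle ((551.33056640625, 130.58375549316406), (53.09697341918945, 53.666664123535156), 77.36823272705078)
patty 0.75 [291. 246. 326. 274.] med [0.6687 0.112  0.0168] top [0.6715 0.1108 0.017 ] mid [0.6718 0.1105 0.0175] [0.053 0.054 0.004] angle ((672.2703857421875, 
[... 604 characters left out ...]
[0.6011 0.2721 0.0111] top [0.6208 0.2816 0.0127] mid [0.6762 0.3099 0.014 ] [0.261 0.173 0.006] angle ((670.86376953125, 323.2989807128906), (304.116943359375, 51.2049560546875), 37.871360778808594)
probe 0.95 [314. 194. 333. 231.] med [ 0.5541 -0.0899  0.1252] top [ 0.5595 -0.0888  0.1286] mid [ 0.5601 -0.0888  0.1288] [0.028 0.023 0.004] angle ((559.8775634765625, -89.0728759765625), (17.121360778808594, 27.04520034790039), 61.69807434082031)
stand 0.85 [290. 162. 354. 236.] med [ 0.5487 -0.0861  0.0682] top [ 0.5547 -0.0913  0.0688] mid [ 0.5595 -0.0888  0.075 ] [0.082 0.09  0.016] angle ((560.3892822265625, -88.79074096679688), (78.11479949951172, 54.196563720703125), 61.02980041503906)
```

View pics/w12.png

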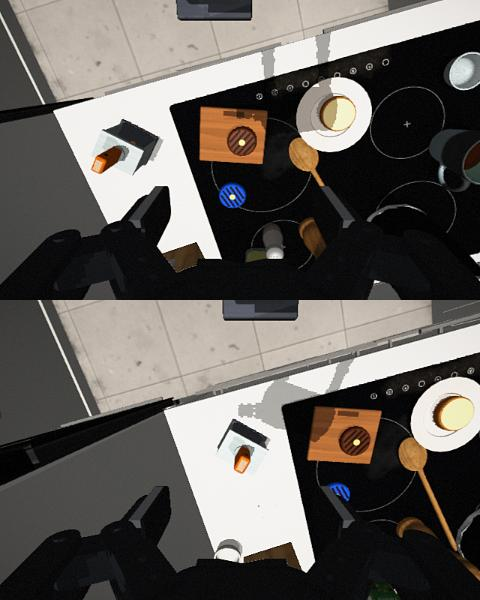

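```bash
cat >> h.py <<'E'
def disc(p,xy,zlo,zhi,rad=.045):
    c=cloud(p,np.ones((400,640),bool)); c=c[(np.hypot(*(c[:,:2]-xy).T)<rad)&(c[:,2]>zlo)&(c[:,2]<zhi)]
    (x,y),q=cv2.minEnclosingCircle((c[:,:2]*1e3).astype(np.float32))
    lo,hi=np.percentile(c,1,0),np.percentile(c,99,0)
    return np.round([x,y,q],1),((lo+hi)/2).round(4),(hi-lo).round(4),"z",np.median(c[:,2]).round(4),len(c)
E
python3 - <<'E'
from h import *
r.move_ptp([0.46,0.13,0.25],down(0)); p=eyes.read_camera("wrist");save(p,"w3"); print("patty",disc(p,[.5515,.130],.022,.032,.04))
m=max(cut_out(p,"patty"),key=lambda m:m["confidence"]); print(m["bbox"],m["confidence"])
r.move_ptp([0.42,0.31,0.27],down(0)); q=eyes.read_camera("wrist")
r.move_ptp([0.46,0.31,0.25],down(0)); p=eyes.read_camera("wrist");save(p,"w4")
for k in(q,p):
  print("bun",disc(k,[.497,.309],.0225,.032)); print("plate",disc(k,[.5025,.3055],.0115,.019,.08))
  for l in("bun","probe_tip"):
   for m in cut_out(k,l): print(l,m["confidence"],m["bbox"],np.median(cloud(k,m["mask"]),0))
E
```

```text
patty (array([551.6, 130.4,  28.7]), array([0.5507, 0.1305, 0.0255]), array([0.0522, 0.0521, 0.0062]), 'z', np.float64(0.0268), 1516)
[301.6, 213.4, 346.1, 255.5] 0.95
bun (array([497.7, 311.1,  32.8]), array([0.4971, 0.3107, 0.0255]), array([0.0599, 0.0602, 0.0048]), 'z', np.float64(0.0261), 1859)
plate (array([505.9, 302.4,  75.2]), array([0.5029, 0.3053, 0.0144]), array([0.1369, 0.1371, 0.0058]), 'z', np.float64(0.0139), 3993)
bun 0.67 [296.4, 195.5, 349.1, 244.1] [0.49523866 0.31122674 0.02608385]
probe_tip 0.5 [32.0, 256.5, 44.0, 262.6] [ 0.55924058 -0.08675871  0.00680096]
bun (array([497.9, 310.9,  32.7]), array([0.4972, 0.311 , 0.0256]), array([0.0601, 0.0598, 0.0049]), 'z', np.float64(0.0262), 2234)
plate (array([505.6, 302.4,  75.2]), array([0.5029, 0.3053, 0.0143]), array([0.1367, 0.1371, 0.0056]), 'z', np.float64(0.0139), 4782)
bun 0.66 [293.5, 164.9, 353.4, 221.8] [0.49561368 0.31099105 0.02616836]
probe_tip 0.5 [12.9, 238.6, 25.5, 244.7] [ 0.55929505 -0.08587941  0.00747857]
```

View pics/w4.png

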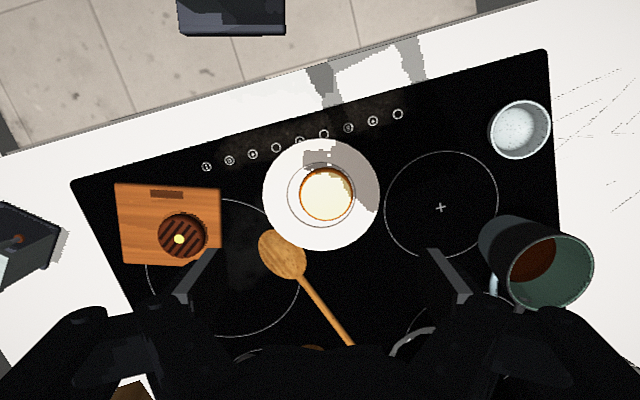

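Run:
```python
from h import *
r.move_ptp([0.5515,0.1305,0.12],down(0))
r.move_linear([0.5515,0.1305,0.030],0.08); print(sensors.get_state()["ft_force"])
r.move_linear([0.5515,0.1305,0.012],0.03); s=sensors.get_state();print(s["ft_force"],s["tcp_pos"])
r.move_gripper(0.05,20); s=sensors.get_state();print(s["ft_force"],s["opening"],s["gripper_force"],s["time_s"])
p=eyes.read_camera("wrist");save(p,"w5")
if s["opening"]>.052:
  r.move_linear([0.5515,0.1305,0.09],0.05); s=sensors.get_state();print(s["ft_force"],s["opening"],s["gripper_force"],s["tcp_pos"])
p=eyes.read_camera("wrist");save(p,"w6")
p=eyes.read_camera("side");save(p,"s6")
for m in cut_out(p,"patty"): print(m["bbox"],m["confidence"],np.median(cloud(p,m["mask"]),0))
cv2.imwrite("pics/c6.png",cv2.vconcat([cv2.imread("pics/w6.png")[150:400,100:540],cv2.resize(cv2.imread("pics/s6.png")[170:270,260:436],(440,250))]))
```

```text
[-0.47175674 -0.04910621  0.52922555]
[-0.04803685 -0.28437679 -0.03948558] [0.55156408 0.13049588 0.01197188]
[-1.66616025  0.19644186  4.74911681] 0.05610279453434406 20.993273138883524 10.4
[ 0.1201258  -0.11246464 -0.84552485] 0.05610786113155709 21.388782170251943 [0.55130809 0.13045125 0.08966394]
[320.6, 198.4, 330.3, 209.3] 0.77 [0.53761689 0.12868088 0.10447447]
[359.1, 208.7, 378.2, 225.7] 0.5 [0.66655291 0.10555823 0.01710515]
```

View pics/c6.png

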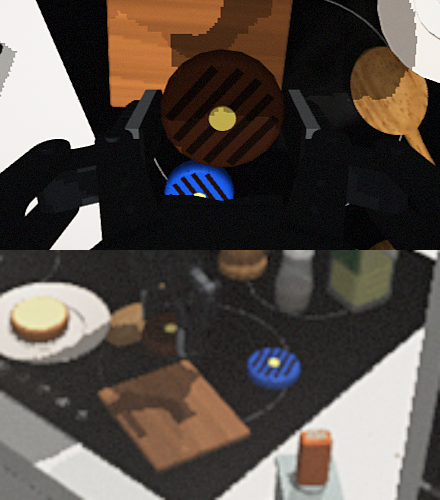

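Run:
```python
from h import *
p=eyes.read_camera("wrist")
m=max(cut_out(p,"patty"),key=lambda m:m["confidence"]*m["mask"].sum()); print(m["bbox"],m["confidence"])
c=cloud(p,m["mask"]); t=c[c[:,2]>np.percentile(c[:,2],60)-.005]
A=np.c_[t[:,:2]-t[:,:2].mean(0),np.ones(len(t))]; print("slope",np.linalg.lstsq(A,t[:,2],rcond=None)[0],"mean",t.mean(0),np.ptp(t,0))
tcp=sensors.get_state()["tcp_pos"]; print(tcp)
f=p["frame"].astype(int); y=(f[:,:,0]>120)&(f[:,:,1]>110)&(f[:,:,2]<110)&m["mask"]
print("spot",cloud(p,y).mean(0),y.sum())
r.move_linear([0.5515,0.1305,0.16],0.12)
r.move_ptp([0.4975,0.311,0.13],down(0)); r.sleep(.2)
print(sensors.get_state()["ft_force"],sensors.get_state()["opening"],sensors.get_state()["tcp_pos"])
p=eyes.read_camera("wrist")
f=p["frame"].astype(int); y=(f[:,:,0]>120)&(f[:,:,1]>110)&(f[:,:,2]<110)
c=cloud(p,y); c=c[c[:,2]>.09]; print("spot",np.median(c,0),len(c))
```

```text
[206.6, 105.6, 394.4, 257.3] 0.71
slope [0.00267464 0.00153013 0.01090025] mean [0.52725184 0.10747269 0.01090025] [0.10800236 0.13483534 0.10012842]
[0.55144164 0.13050907 0.08986647]
spot [0.55480701 0.07606787 0.01083169] 3423
[ 0.69978237 -0.28547183 -1.93012096] 0.056105592946248665 [0.49851859 0.30950109 0.13032042]
spot [0.49886478 0.30941963 0.14518373] 524
```

Run:
```python
from h import *
T=np.array([0.4975,0.311])
r.move_linear([*T,0.06],0.06); r.sleep(.3); s=sensors.get_state(); print(s["tcp_pos"],s["ft_force"]); f0=s["ft_force"][2]
r.move_linear([*T,0.031],0.04); r.sleep(.2)
z=.031
while z>.0245:
  s=sensors.get_state(); df=s["ft_force"][2]-f0; print(round(z,4),s["tcp_pos"].round(4),round(df,2))
  if df>1.5: break
  z-=.0008; r.move_linear([*T,z],0.01); r.sleep(.15)
r.move_gripper(0.08); r.sleep(.3)
r.move_linear([*T,0.13],0.08); r.move_linear([T[0]-.04,T[1],0.25],0.15)
p=eyes.read_camera("wrist");save(p,"w7")
print(disc(p,T,.037,.05),disc(p,T,.0225,.032),disc(p,[.503,.3055],.0115,.019,.08))
f=p["frame"].astype(int); c=cloud(p,(f[:,:,0]>120)&(f[:,:,1]>110)&(f[:,:,2]<110)); c=c[(c[:,2]>.037)&(np.hypot(*(c[:,:2]-T).T)<.03)]; print("spot",np.median(c,0),len(c),sensors.get_state()["time_s"])
```

```text
[0.49755556 0.31102846 0.06018752] [-0.06163306 -0.57715715 -1.33432862]
0.031 [0.4977 0.3111 0.0313] -0.27
0.0302 [0.4975 0.311  0.0302] 0.73
0.0294 [0.4975 0.311  0.0294] 0.53
0.0286 [0.4975 0.311  0.0286] -0.13
0.0278 [0.4975 0.311  0.0278] 0.25
0.027 [0.4976 0.311  0.0276] 6.78
(array([497.5, 310.6,  28.5]), array([0.4969, 0.3106, 0.0407]), array([0.0523, 0.0527, 0.0057]), 'z', np.float64(0.0418), 1815) (array([497.7, 311. ,  32.5]), array([0.4901, 0.3112, 0.0254]), array([0.048 , 0.0633, 0.0052]), 'z', np.float64(0.0254), 365) (array([505.3, 302.1,  75.2]), array([0.5029, 0.3053, 0.0144]), array([0.1371, 0.1371, 0.0057]), 'z', np.float64(0.0139), 4684)
spot [0.49649631 0.30889718 0.04162976] 24 22.0167
```

View pics/w7.png

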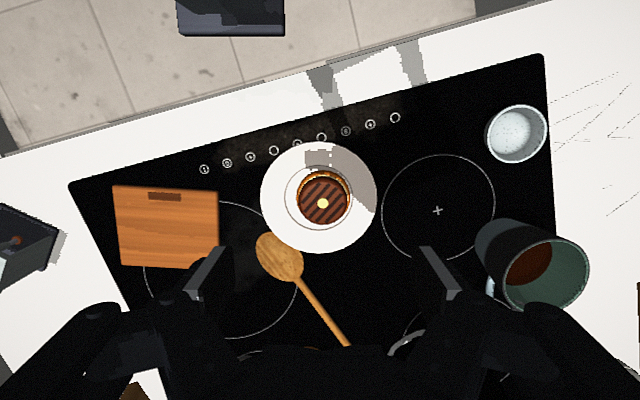

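Run:
```python
from h import *
r.move_ptp([0.50,-0.09,0.30],down(np.radians(-28.3))); print(sensors.get_state()["joint_positions"].round(2))
p=eyes.read_camera("wrist");save(p,"w8")
m=cut_out(p,"probe")[0]; c=cloud(p,m["mask"]); c=c[np.hypot(c[:,0]-.56,c[:,1]+.089)<.03]
zt=np.percentile(c[:,2],95); t=c[c[:,2]>zt-.003]; rect=cv2.minAreaRect((t[:,:2]*1e3).astype(np.float32))
print(m["confidence"],zt,rect,np.median(t,0),((t.min(0)+t.max(0))/2))
print("shelf",disc(p,[.56,-.089],.06,.075,.05))
print(sensors.get_state()["time_s"])
```

```text
[-0.33  0.27  1.44  0.    1.43 -1.41]
0.79 0.12977677138360355 ((559.9491577148438, -89.25658416748047), (16.84029197692871, 26.21889305114746), 63.5501823425293) [ 0.55927185 -0.08863366  0.12865663] [ 0.55962777 -0.08883171  0.12907345]
shelf (array([559.8, -89.1,  46.9]), array([ 0.5594, -0.0883,  0.0678]), array([0.076 , 0.0843, 0.0107]), 'z', np.float64(0.0688), 2256)
23.625
```

Run:
```python
from h import *
q=down(np.radians(-27.5)); X,Y=.5598,-.089
r.move_ptp([X,Y,0.18],q); r.sleep(.1)
r.move_linear([X,Y,0.084],0.08); print(sensors.get_state()["ft_force"],sensors.get_state()["tcp_pos"])
r.move_gripper(0.01,60); s=sensors.get_state();print(s["ft_force"],s["opening"],s["gripper_force"],s["time_s"])
if .014<s["opening"]<.024:
  r.move_linear([X,Y,0.19],0.08); r.sleep(.3); s=sensors.get_state();print(s["ft_force"],s["opening"],s["tcp_pos"])
p=eyes.read_camera("side");save(p,"s9")
w=eyes.read_camera("wrist");save(w,"w9")
cv2.imwrite("pics/c9.png",cv2.hconcat([cv2.resize(cv2.imread("pics/s9.png")[190:310,340:440],(500,600)),cv2.resize(cv2.imread("pics/w9.png")[100:400,240:390],(300,600))]))
print(sensors.get_state()["time_s"])
```

```text
[ 0.2517788  -0.60386743  0.56389488] [ 0.56014915 -0.08908752  0.0845391 ]
[-0.25964363 -0.07652151  2.2624714 ] 0.017405178175842143 58.56565475463867 26.2583
[ 0.16769729 -0.46403458 -0.14979478] 0.017460862333078198 [ 0.55974573 -0.08899406  0.18981652]
28.1333
```

View pics/c9.png

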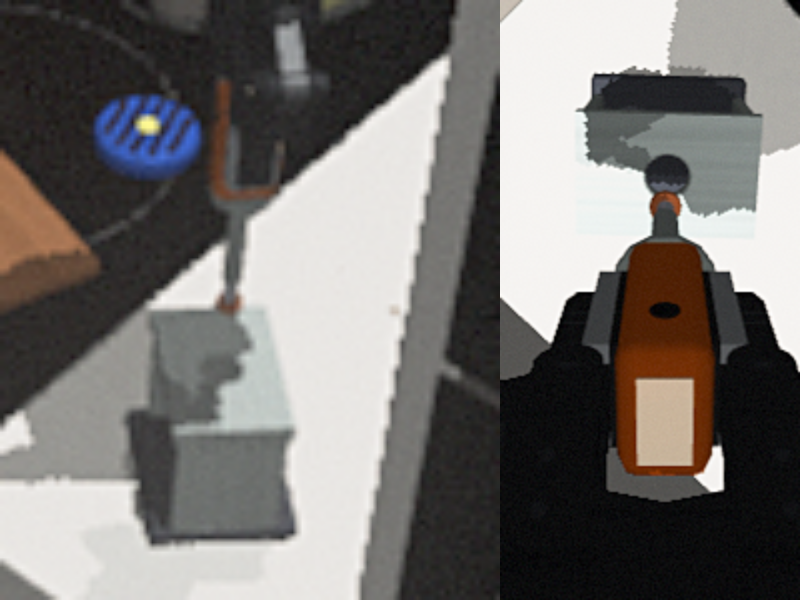

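Run:
```python
from h import *
q=down(np.radians(-27.5))
r.move_ptp([.4975,.3108,0.19],q); r.sleep(.4); s=sensors.get_state(); print(s["tcp_pos"],s["time_s"],s["opening"])
for k,zz in enumerate((.19,.15)):
  r.move_linear([.4975,.3108,zz],.08); r.sleep(.2)
  w=eyes.read_camera("wrist");save(w,f"w1{k}"); tcp=sensors.get_state()["tcp_pos"]
  # stem/tip points: near the tool axis, below collar
  c=cloud(w,np.ones((400,640),bool)); d=np.hypot(*(c[:,:2]-tcp[:2]).T)
  for lo,hi in((-.090,-.077),(-.076,-.06),(-.05,-.03),(-.03,-.018),(.035,.05)):
    t=c[(d<.03)&(c[:,2]-tcp[2]>lo)&(c[:,2]-tcp[2]<hi)]
    if len(t): print(lo,len(t),(np.median(t,0)-tcp).round(4),"min",(t.min(0)-tcp).round(4),"max",(t.max(0)-tcp).round(4))
  f=w["frame"].astype(int); y=(f[:,:,0]>120)&(f[:,:,1]>100)&(f[:,:,2]<.75*f[:,:,1])
  t=cloud(w,y); t=t[(t[:,2]<.05)&(t[:,2]>.037)&(np.hypot(*(t[:,:2]-[.4975,.311]).T)<.015)]
  if len(t): print("spot",t.mean(0),t.min(0),t.max(0))
cv2.imwrite("pics/c11.png",cv2.resize(cv2.imread("pics/w11.png")[80:380,240:400],(320,600)))
```

```text
[0.4977101  0.31045846 0.19000682] 30.0333 0.017599702907278757
-0.09 97 [-0.0027  0.002  -0.0778] min [-0.0061 -0.006  -0.0818] max [ 0.0049  0.0054 -0.077 ]
-0.076 48 [-0.0029  0.0011 -0.0647] min [-0.0045 -0.0028 -0.0757] max [ 0.0012  0.0039 -0.06  ]
-0.05 57 [-0.0038  0.0016 -0.0457] min [-0.0046 -0.0026 -0.0496] max [-0.0002  0.0041 -0.0401]
0.035 5878 [-0.0044  0.0013  0.0442] min [-0.0215 -0.0226  0.035 ] max [0.0149 0.0292 0.05  ]
spot [0.49782983 0.31061873 0.04249065] [0.48700837 0.30146481 0.04054097] [0.5043102  0.3165967  0.04394135]
-0.09 92 [-0.0027  0.0019 -0.0779] min [-0.0057 -0.0058 -0.081 ] max [ 0.0052  0.0056 -0.077 ]
-0.076 48 [-0.0026  0.0013 -0.0655] min [-0.0043 -0.0029 -0.0758] max [ 0.0016  0.004  -0.0601]
-0.05 56 [-0.0036  0.0017 -0.0453] min [-0.0045 -0.0037 -0.0498] max [ 0.0002  0.0041 -0.0403]
0.035 5857 [-0.0043  0.0013  0.0443] min [-0.0219 -0.0228  0.035 ] max [0.015  0.0292 0.05  ]
spot [0.49690906 0.31156048 0.0424628 ] [0.49188373 0.30487706 0.04070001] [0.50353434 0.31697554 0.04392883]
```

View pics/c11.png

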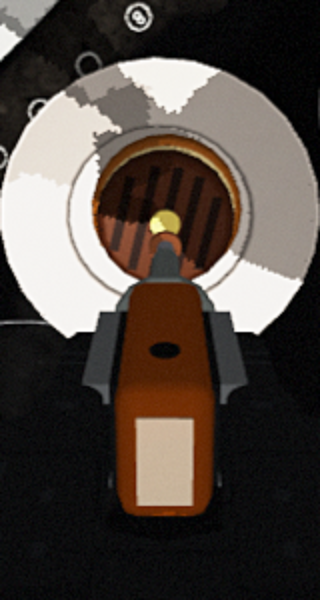

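Run:
```python
from h import *
T=[.4973,.3110]
def F():
  v=[]
  for _ in range(10): v.append(sensors.get_state()["ft_force"][2]); r.sleep(.03)
  return np.mean(v)
r.move_linear([*T,.128],.05); r.sleep(.3); f0=F(); print(f0)
for z in (.124,.122,.120,.119,.118,.117):
  r.move_linear([*T,z],.01); r.sleep(.15); f=F()-f0; s=sensors.get_state()
  print(z,s["tcp_pos"].round(4),round(f,2),round(s["opening"],4),round(s["time_s"],1))
  if f>2.3: break
p=eyes.read_camera("side");save(p,"s12");w=eyes.read_camera("wrist");save(w,"w12")
cv2.imwrite("pics/c12.png",cv2.hconcat([cv2.resize(cv2.imread("pics/s12.png")[150:230,230:330],(500,400)),cv2.resize(cv2.imread("pics/w12.png")[80:380,240:400],(213,400))]))
```

```text
-0.768072927425073
0.124 [0.4973 0.311  0.124 ] 0.01 0.0174 33.7
0.122 [0.4974 0.311  0.122 ] 1.14 0.0175 34.5
0.12 [0.4974 0.311  0.12  ] 1.5 0.0173 35.4
0.119 [0.4973 0.311  0.119 ] 2.03 0.0172 36.1
0.118 [0.4973 0.311  0.118 ] 2.58 0.0171 36.8
```

View pics/c12.png

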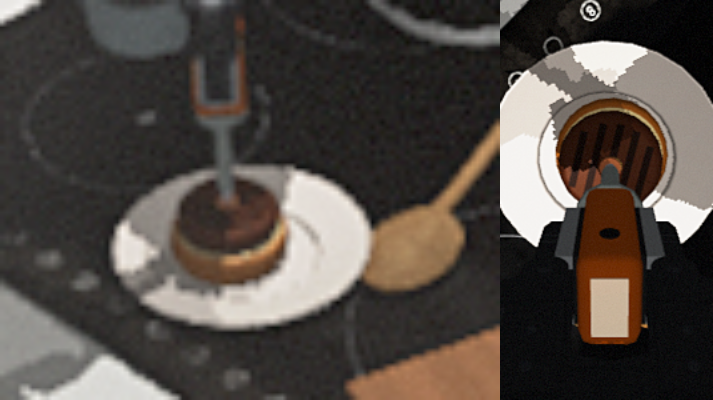

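The picture shows the upright thermometer with its tip covering the spot in the middle of the patty. The spring force is about 2.5 N, which is about 5 mm in, so I'm handing in.

```bash
python3 -c "
from h import *
print(close_job())"
```

```text
the job is handed in; nothing more can be done
None
```

I handed the job in at about 37 s on the robot's clock: the patty sits centred on the bun base, and the thermometer is held upright on its spot at about 2.5 N, roughly 5 mm in; no verdict came back.

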